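# Show the bookbinder's apprentice the backed-out screw and its key

## Task

Show the apprentice what to tighten and with what: from directly above, point the fingertips at the head of the one clamp screw that sticks out farther than the other three, about 3 cm over it, and stay there for 3 seconds. Then rise well clear and point in the same way at the T-shaped key lying on the bench, at the spot where its handle bar meets its shaft; stay there and finish still pointing at it, 3 seconds or more. Touch and move nothing at all, and do not point at any other screw, nor at the wrench or the hammer, even in passing.

Things in the scene. Friction and masses are not known exactly. Their poses are not given: they have to be found in the camera images.
- clamp: Clamping plate fixed on the bench: dark steel plate 150 x 150 x 22 mm with a small blue book (54 mm high overall from the bench) in the middle and a steel block (22 mm thick, 44 mm wide, top 71 mm above the bench) at the middle of each edge; a level screw runs outward through each block. Origin: centre of the plate's underside, on the bench; x points towards the backed-out screw, z up. It stands at any yaw within about 126 degrees of that screw pointing away from the robot.
- screw_out (a point): The screw that is backed out: round steel head 30 mm in diameter and 24 mm long, lying level, with about 42 mm of bare thread between block and head. The point is the top of the head above its middle, 61 mm above the bench, 130 mm from the plate's centre on the plate's own +x side.
- screw_left (a point): A clamp screw that is home: round steel head 30 mm in diameter and 24 mm long, lying level, only about 9 mm of bare thread between block and head. The point is the top of the head above its middle, 61 mm above the bench, 98 mm from the plate's centre, on the plate's own +y side.
- screw_back (a point): A clamp screw that is home: round steel head 30 mm in diameter and 24 mm long, lying level, only about 9 mm of bare thread between block and head. The point is the top of the head above its middle, 61 mm above the bench, 98 mm from the plate's centre, on the plate's own -x side.
- screw_right (a point): A clamp screw that is home: round steel head 30 mm in diameter and 24 mm long, lying level, only about 9 mm of bare thread between block and head. The point is the top of the head above its middle, 61 mm above the bench, 98 mm from the plate's centre, on the plate's own -y side.
- tkey: T-shaped key of plain round steel bar 12 mm thick, lying flat and loose on the bench: shaft 172 mm long, handle bar 100 mm long across one end. Origin: under the middle of the shaft, on the bench; x runs along the shaft away from the handle, z up.
- tkey_handle (a point): The point on the T-key where the handle bar meets the shaft: upper surface of the bar, 12 mm above the bench, 80 mm from the key's origin along its -x.
- wrench: Flat steel wrench 180 mm long lying on the bench; origin under its middle, x along its length. Loose; leave it alone.
- hammer: Hammer 220 mm long with a steel head, lying on the bench; origin under its middle, x along its length. Loose; leave it alone.
- tin: Closed tin with a paper band, 70 mm in diameter, 90 mm high, standing beyond the tools; origin at its base centre. Loose; leave it alone.
- book: Closed grey-covered book 126 x 92 x 30 mm lying beyond the tools; origin under its centre. Loose; leave it alone.
There are look-alikes about, which are no part of the job. Leave any black, orange or turquoise look-alike of the tkey alone.

How it is judged:
On the way, in this order (a step that is already met when the one before it is completed fails the run):
1. the fingertips dwell just above the head of the backed-out screw for 2.5 s (horizontal distance between the grasp point and screw_out below 0.022 m and z of the grasp point in the frame of screw_out between 0.021 and 0.088 m), for 2.5 s.
2. then they dwell just above the handle joint of the T-key for 2 s (horizontal distance between the grasp point and tkey_handle below 0.022 m and z of the grasp point in the frame of tkey_handle between 0.021 and 0.088 m), for 2 s.
At the end, for the whole second after the job is handed in: The grasp point is still within 22 mm, seen from above, of the spot where the T-key's bar and shaft meet, 21 to 88 mm above it (fingertips roughly 2 to 69 mm above it, not touching), and all five loose things are within 6 mm of where they began (all of step 2 and distance of each of tkey, wrench, hammer, tin, book from where it was at the start of the episode below 0.006 m).
It fails at once if the robot touches anything: the clamp, a loose thing or the bench (contact force between the fingers and anything else above 0.3 N or contact force between any of the fingers, the arm and clamp above 0.3 N or contact force between any of the fingers, the arm and tkey above 0.3 N or contact force between any of the fingers, the arm and wrench above 0.3 N or contact force between any of the fingers, the arm and hammer above 0.3 N or contact force between any of the fingers, the arm and tin above 0.3 N or contact force between any of the fingers, the arm and book above 0.3 N).
It fails at once if a loose thing is moved or lifted more than 6 mm (distance of any of tkey, wrench, hammer, tin, book from where it was at the start of the episode above 0.006 m).
It fails at once if the fingertips point closely at one of the other three screws ((horizontal distance between the grasp point and screw_left below 0.018 m and z of the grasp point in the frame of screw_left between 0 and 0.07 m) or (horizontal distance between the grasp point and screw_back below 0.018 m and z of the grasp point in the frame of screw_back between 0 and 0.07 m) or (horizontal distance between the grasp point and screw_right below 0.018 m and z of the grasp point in the frame of screw_right between 0 and 0.07 m)).
It fails at once if the fingertips point closely at the wrench or the hammer ((x of the grasp point in the frame of wrench between -0.09 and 0.09 m and y of the grasp point in the frame of wrench between -0.018 and 0.018 m and height (world z) of the grasp point below 0.085 m) or (x of the grasp point in the frame of hammer between -0.11 and 0.11 m and y of the grasp point in the frame of hammer between -0.018 and 0.018 m and height (world z) of the grasp point below 0.085 m)).
It also fails if it takes over 51 s, if anything falls off the work surface, if the arm or the gripper's body presses on something with over 40 N, if the wrist force passes 120 N, or if a joint passes its speed limit or range.

## Robot

A 6-joint arm with a two-finger parallel gripper is mounted at the origin on the work surface. World frame = base frame: x ahead of the robot, y to its left, z up, the work surface at z = 0. Lengths are in m, angles in rad, forces in N, time in s.
With the tool pointing down it reaches from about 0.375 to 0.975 m from the base axis. Payload 3.8 kg.
Tool frame: the origin (TCP) lies midway between the tips of the shut fingers; the grasp point (between the pads) lies 19 mm behind it (grip_depth is the distance from the TCP to the grasp point, in m); y points along the fingers, z is the direction in which the jaws open and shut, and the axes are right-handed (so a half turn about y gives the same grasp; the last joint's range is limited). The gripper opens to 85 mm and grips with 20 to 120 N. Pads are 22 mm wide; open, the fingers measure 114 mm over their backs; the gripper's body (76 mm by 85 mm) begins 54 mm behind the grasp point. The pads swing forward as they close: fully open they stand 13 mm farther back than shut.
Start: joints at [-1.325, 0.264, 1.604, -0, 1.274, -0.037], TCP at [0.188, -0.648, 0.231] pointing down, gripper open.
Joint ranges: [-2.63, 2.63], [-0.94, 2.18], [0.31, 2.57], [-1.31, 4.45], [0, 2.66], [-2.55, 2.55]. Speed limits (rad/s): [2.57, 2.57, 3.14, 3.14, 3.14, 3.14].

## Interface

Orientations are given as a rotation vector (axis times angle).
In Python, from rig import get_state, grab_frame, job_done, grip_depth gives the robot as it stands.
- The arm moves only by the tool servo_tool, never from a script. Its arguments are lists of equal length, an entry for each row: "rotation": the turn, a rotation vector about the tool's x, y, z in degrees, a list of three; "translation": the shift along the tool's x, y, z in m, a list of three; "hand": the finger opening in m, from 0 to 0.0854. A call has 1 to 5 rows; each row shifts and turns the commanded pose from where the row before left it, along the tool's axes as they then stand; what a row does not reach is not made up. A row lasts 1/10 s, in which the tool goes at most 50 mm and 8.59 degrees, less where a joint would pass 70% of its speed; a pose out of reach is approached as far as the arm can. A call is refused whole if a number of a shift passes 0.05 or a number of a turn 8.59, either way. A call with a gripper value outside its range is refused whole. The fingers move at their own pace and stop on an object; the grip force is fixed at half the most. Time passes only in rows, so rows that do not move let the fingers close. It gives the time, the measured TCP pose, the force and the opening at its end, in the units of the state.
- get_state(): the state, without advancing time (a new reading comes with each control period).
- grab_frame(name): name is "scene" or "top"; returns a dict with "pixels" (384x512x3 uint8, red, green, blue), "depth" (384x512 float32, m along the optical axis (not along the pixel's ray), 0 where there is no reading), "fx", "fy", "cx", "cy" (pixels), "dist_coeffs" ([k1, k2, p1, p2, k3] as OpenCV has them; the pictures are not rectified), "world_to_cam" (4x4, takes a point from world to camera coordinates). Camera axes: x right, y down, z forward; pixel columns grow to the right and rows downward; lengths in m; the calibration is good to about 2 mm. A picture is of the moment at which its call begins.
- job_done(): hands the job in, once; it reports no verdict.
The state is a dict: "t": time; "qpos": joint angles; "qd": joint speeds; "tau": joint torques, N m; "ee_pos": TCP position; "eef_rot": TCP orientation; "contact_force": force on the tool from outside, world axes, zero at the start; "moment": the same for the moment, N m; "gripper_width": opening from 0.0 (shut) to 1.0 (fully open).
Only numpy, scipy, OpenCV 4.12 (cv2) and the standard library are available. Lean on these libraries where they do the work, as an engineer would, in place of code of your own. Each camera call takes 0.05 s, during which the arm holds its last target.

## Working session

There is one attempt and no reset: what is moved stays moved. The work goes in short steps, Python scripts to look and compute and a tool call to move; the robot and the scene stay as the last step left them, time stands still between calls to the robot, and variables do not carry over. Pictures are saved under pics/ and viewed, and the job is handed in when it is done.

Besides the shell and the picture viewer there is one more tool, called in YAML: its name, and indented under it one key for each argument. servo_tool: Moves the arm, as the interface text tells. Its arguments: {"type":"object","properties":{"rotation":{"type":"array"},"translation":{"type":"array"},"hand":{"type":"array"}},"required":["rotation","translation","hand"]}

```bash
mkdir -p pics; python3 - <<'E'
from rig import *
import cv2,numpy as np,pickle
s=get_state();print({k:np.round(v,3) for k,v in s.items()},grip_depth)
for n in("scene","top"):
    f=grab_frame(n);pickle.dump(f,open(n+'.pkl','wb'))
    cv2.imwrite(f'pics/{n}0.png',f["pixels"][...,::-1])
    print(n,f["fx"],f["fy"],f["cx"],f["cy"],f["dist_coeffs"],np.round(f["world_to_cam"],3))
E
```

```text
{'t': np.float64(0.0), 'qpos': array([-1.325,  0.265,  1.605, -0.   ,  1.274, -0.037]), 'qd': array([-0.001,  0.001, -0.   , -0.002, -0.001,  0.002]), 'tau': array([-3.0000e-03, -5.1512e+01, -3.6731e+01, -1.0000e-03,  1.3000e-02,
        0.0000e+00]), 'ee_pos': array([ 0.188, -0.647,  0.23 ]), 'eef_rot': array([-0.295,  2.072, -2.068]), 'contact_force': array([-0.722, -0.622, -0.036]), 'moment': array([0.007, 0.016, 0.018]), 'gripper_width': np.float64(0.998)} 0.0187
scene 472.48397711376236 472.48397711376236 258.7980022897247 185.33630564091766 [0.05120631 0.         0.         0.         0.        ] [[-0.529  0.849 -0.014  0.221]
 [ 0.645  0.391 -0.656 -0.336]
 [-0.552 -0.356 -0.754  1.631]
 [ 0.     0.     0.     1.   ]]
top 454.90731762402896 454.90731762402896 260.6100979949352 188.6869138075914 [0.05869285 0.         0.         0.         0.        ] [[-3.000e-03 -1.000e+00  2.400e-02  8.300e-02]
 [-9.970e-01  1.000e-03 -7.100e-02  5.430e-01]
 [ 7.100e-02 -2.400e-02 -9.970e-01  1.278e+00]
 [ 0.000e+00  0.000e+00  0.000e+00  1.000e+00]]
```

```bash
sleep 1; ls . pics
```

```text
.:
pics
scene.pkl
top.pkl

pics:
scene0.png
top0.png
```

View pics/scene0.png

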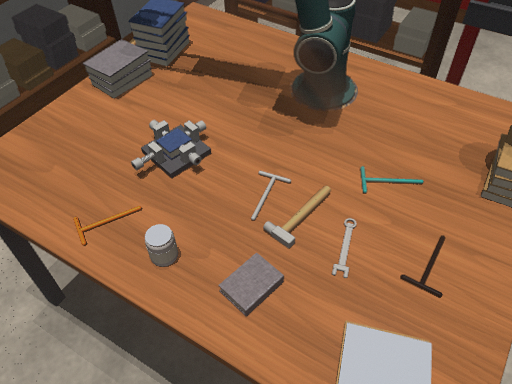

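View pics/top0.png

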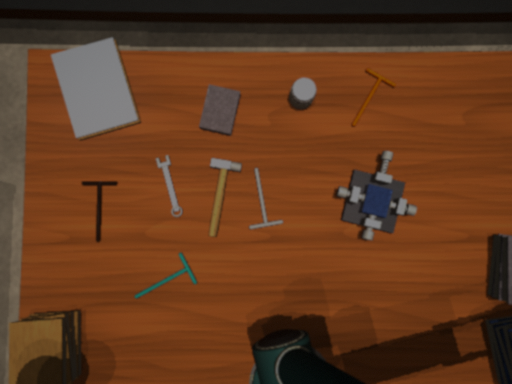

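The top view shows the clamp at about (377,200), with its backed-out screw pointing up to (386,157). The steel T-key's joint is near (266,224). The wrench is at (170,187), the hammer at (222,195), the tin at (303,93) and the book at (220,110). Next I'll zoom in and measure.

```bash
cat > h.py <<'E'
import numpy as np,cv2,pickle
def load(n): return pickle.load(open(n+'.pkl','rb'))
def ray(f,uv):
    K=np.array([[f["fx"],0,f["cx"]],[0,f["fy"],f["cy"]],[0,0,1]])
    n=cv2.undistortPoints(np.array(uv,float).reshape(-1,1,2),K,np.array(f["dist_coeffs"])).reshape(-1,2)
    R=f["world_to_cam"][:3,:3];t=f["world_to_cam"][:3,3]
    d=np.c_[n,np.ones(len(n))]@R; return -R.T@t,d
def onplane(f,uv,z):
    c,d=ray(f,uv); return c+d*((z-c[2])/d[:,2])[:,None]
def proj(f,P):
    K=np.array([[f["fx"],0,f["cx"]],[0,f["fy"],f["cy"]],[0,0,1]])
    W=f["world_to_cam"];r=cv2.Rodrigues(W[:3,:3])[0]
    return cv2.projectPoints(np.array(P,float).reshape(-1,1,3),r,W[:3,3],K,np.array(f["dist_coeffs"]))[0].reshape(-1,2)
E
python3 - <<'E'
from h import *
def crop(n,x0,y0,x1,y1,s): return cv2.resize(load(n)["pixels"][y0:y1,x0:x1,::-1],None,fx=s,fy=s,interpolation=cv2.INTER_CUBIC)
a=crop("top",330,140,425,245,4);b=crop("top",240,160,292,236,5.53)
b=cv2.resize(b,(int(b.shape[1]*420/b.shape[0]),420));cv2.imwrite('pics/ztop.png',np.hstack([a,b]))
a=crop("scene",125,110,220,185,4);b=crop("scene",240,160,300,227,4.48)
b=cv2.resize(b,(int(b.shape[1]*300/b.shape[0]),300));cv2.imwrite('pics/zsc.png',np.hstack([a,b]))
for n in("top","scene"):
    f=load(n);hsv=cv2.cvtColor(f["pixels"],cv2.COLOR_RGB2HSV)
    m=((hsv[...,1]<70)&(hsv[...,2]>90)).astype(np.uint8)
    k,l,st,c=cv2.connectedComponentsWithStats(m)
    for i in range(1,k):
        if st[i,4]>25: print(n,i,st[i],np.round(c[i],1))
E
```

```text
top 1 [   0   38  138  149 7723] [72.8 89.7]
top 2 [499  45  13   4  30] [504.8  47.2]
top 3 [119  46  19   3  45] [127.4  47.1]
top 4 [139  47  17   3  28] [146.   47.9]
top 5 [164  47  27   3  54] [176.   48.3]
top 7 [205  46 293   5 869] [363.3  48.1]
top 10 [292  78  24  23 432] [303.8  88.9]
top 25 [205  97   4  10  30] [206.6 102.1]
top 32 [223 107   8   7  33] [226.2 110.4]
top 63 [376 151  17  32 240] [385.  168.7]
top 64 [ 11 153  13   8  32] [ 16.5 156.7]
top 66 [156 156  26  60 376] [169.1 183.7]
top 67 [210 158  31  12 239] [224.5 164. ]
top 71 [250 168  33  61 274] [262.3 205.9]
top 75 [ 15 187   7  11  34] [ 18.  191.9]
top 76 [339 187  11   9  78] [343.4 191.5]
top 77 [350 186  15  17 150] [356.1 194.3]
top 82 [  0 198  22  48 452] [ 10.6 220.9]
top 83 [397 198  10  17 123] [401.6 206.1]
top 88 [408 205   8  10  61] [411.5 209.2]
top 89 [364 215  18  25 231] [371.3 226.3]
top 95 [  2 241  18  80 494] [ 12.7 283. ]
top 112 [  0 344   8  40 100] [  5.  360.6]
scene 2 [208   0  17  12 125] [218.    4.8]
scene 4 [329   0  27  10  75] [343.5   6.1]
scene 6 [ 59   5  38  22 
[... 554 characters left out ...]
ne 79 [149 120  19  11 121] [157.3 124.2]
scene 80 [182 121  24  10 136] [194.3 124.9]
scene 88 [148 141  14  12  94] [154.4 146.1]
scene 89 [179 141  30  22 259] [192.6 149.6]
scene 91 [131 149  24  18 143] [142.2 158.8]
scene 92 [164 155  19  16  69] [174.8 162.6]
scene 101 [251 171  40  49 293] [266.8 190.5]
scene 142 [332 218  25  60 475] [344.5 248.9]
scene 143 [264 221  31  23 281] [278.9 231.8]
scene 144 [145 224  30  40 836] [159.2 242.5]
scene 145 [    0   236   172   148 10919] [ 54.9 339.4]
scene 146 [ 29 242  50  48 747] [ 55.8 267.1]
scene 149 [ 219  253   65   58 1889] [250.5 281.1]
scene 157 [ 338  323   94   61 4626] [383.5 357.7]
scene 158 [501 344  11  40 241] [507.7 369.5]
```

```bash
sleep 2
```

```text
(no output)
```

View pics/ztop.png

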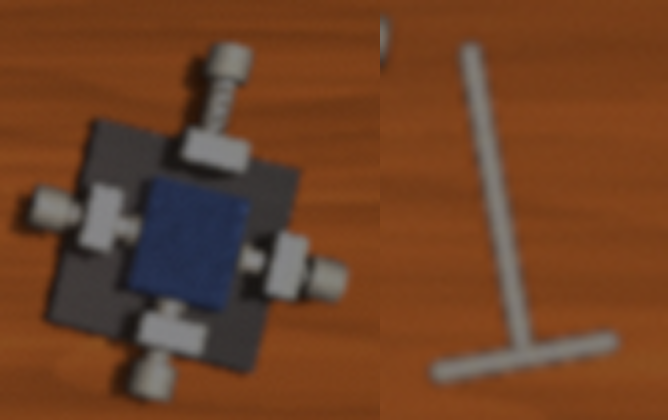

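View pics/zsc.png

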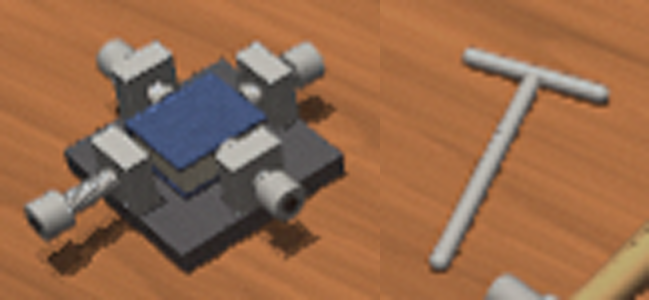

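The zoomed top view puts the heads at about: out (387.2,156), left (341.7,192), right (412,209.7), back (368,234). The T joint is at about (265.9,224.2). The scene view agrees: the backed-out head is at about (137.5,163) and the joint at about (274.5,178).

```bash
python3 - <<'E'
from h import *
f=load("top");g=load("scene")
P=onplane(f,[[387.2,156],[341.7,192],[412,209.7],[368,234]],.05);print(np.round(P,4))
out,l,r,b=P[:,:2]
for a,c in((out,b),(l,r),(out,l),(out,r)):print(np.linalg.norm(a-c).round(4),end=' ')
print('exp .228 .196 .163 .163')
d=out-b;d/=np.linalg.norm(d);n=np.array([-d[1],d[0]])
est=np.array([out-.13*d,b+.098*d,(l+r)/2]);print('centre',est.round(4),'yaw',np.degrees(np.arctan2(d[1],d[0])))
# blue book top z .054 in both
for q,n_ in((f,'top'),(g,'scene')):
    hsv=cv2.cvtColor(q["pixels"],cv2.COLOR_RGB2HSV);m=((abs(hsv[...,0].astype(int)-112)<12)&(hsv[...,1]>100)).astype(np.uint8)
    k,lb,st,c=cv2.connectedComponentsWithStats(m)
    for i in range(1,k):
        if st[i,4]>200: print(n_,st[i],c[i],onplane(q,[c[i]],.054).round(4))
print('scene head',onplane(g,[[137.5,163]],.046).round(4))
# key: mask pixels, line fit shaft/bar
for q,n_,box,far,j in((f,'top',(248,166,285,231),[257.0,168.5],[265.9,224.2]),(g,'scene',(249,169,293,221),[253.5,218.5],[274.5,178])):
    hsv=cv2.cvtColor(q["pixels"],cv2.COLOR_RGB2HSV);m=((hsv[...,1]<90)&(hsv[...,2]>80)).astype(np.uint8)
    M=np.zeros_like(m);x0,y0,x1,y1=box;M[y0:y1,x0:x1]=m[y0:y1,x0:x1]
    k,lb,st,c=cv2.connectedComponentsWithStats(M);i=1+st[1:,4].argmax()
    v,u=np.where(lb==i);W=onplane(q,np.c_[u,v],.007)[:,:2]
    jw=onplane(q,[j],.009)[0,:2];fw=onplane(q,[far],.009)[0,:2]
    e=(fw-jw)/np.linalg.norm(fw-jw);s=(W-jw)@e
    S=W[(s>.02)];B=W[s<.008]
    vx,vy,a,b2=cv2.fitLine(S.astype(np.float32),2,0,.001,.001).ravel()
    wx,wy,a2,c2=cv2.fitLine(B.astype(np.float32),2,0,.001,.001).ravel()
    t=np.linalg.solve([[vx,-wx],[vy,-wy]],[a2-a,c2-b2]);I=np.array([a+t[0]*vx,b2+t[0]*vy])
    bt=(B-I)@[wx,wy];st_=(W-I)@e
    print(n_,'joint',I.round(4),'manual',jw.round(4),'bar',np.ptp(bt),bt.min(),bt.max(),'shaft',st_.max(),'angle',np.degrees(np.arccos(abs(vx*wx+vy*wy))))
print('wrench/hammer ends',onplane(f,[[163,158],[177,213],[225,163],[213,235],[303.8,88.9]],.01).round(3))
E
```

```text
[[ 0.6323 -0.2719  0.05  ]
 [ 0.5315 -0.143   0.05  ]
 [ 0.482  -0.3372  0.05  ]
 [ 0.415  -0.2139  0.05  ]]
0.2249 0.2003 0.1636 0.1639 exp .228 .196 .163 .163
centre [[ 0.5067 -0.2384]
 [ 0.5097 -0.2392]
 [ 0.5067 -0.2401]] yaw -14.953913032148666
top [362 185  30  32 676] [376.70414201 200.59319527] [[ 0.5072 -0.2389  0.054 ]]
scene [129   0  54  28 841] [157.07372176  12.08442331] [[-0.0258 -0.7452  0.054 ]]
scene [157 129  34  23 409] [173.31295844 139.71882641] [[ 0.5111 -0.237   0.054 ]]
scene head [[ 0.6328 -0.27    0.046 ]]
top joint [0.4429 0.0678] manual [0.4422 0.0671] bar 0.09594469234553743 -0.04823856449443839 0.04770612785109904 shaft 0.16371023329189607 angle 89.9566
scene joint [0.4453 0.0696] manual [0.4519 0.0744] bar 0.09777835016216266 -0.0480428101413288 0.04973554002083386 shaft 0.16428783168470731 angle 89.90847
wrench/hammer ends [[ 0.632  0.361  0.01 ]
 [ 0.475  0.32   0.01 ]
 [ 0.618  0.184  0.01 ]
 [ 0.412  0.217  0.01 ]
 [ 0.835 -0.045  0.01 ]]
```

```bash
cat > s.py <<'E'
from rig import *;import numpy as np,sys
from scipy.spatial.transform import Rotation as Ro
s=get_state();R=Ro.from_rotvec(s["eef_rot"]).as_matrix()
print(s["t"],s["ee_pos"].round(4),'\n',R.round(3),s["gripper_width"].round(2))
t=np.array([float(a) for a in sys.argv[1:4]]);d=R.T@(t-s["ee_pos"]);print('tool shift',d.round(4))
E
python3 s.py .634 -.272 .23
```

```text
Traceback (most recent call last):
  File "s.py", line 4, in <module>
    print(s["t"],s["ee_pos"].round(4),'\n',R.round(3),s["gripper_width"].round(2))
                                                      ^^^^^^^^^^^^^^^^^^^^^^^^
AttributeError: 'float' object has no attribute 'round'
```

```bash
sed -i 's/,s\["gripper_width"\].round(2)/,s["gripper_width"]/' s.py; python3 s.py .634 -.272 .23
```

```text
0.1 [ 0.1882 -0.6475  0.2301] 
 [[-0.96  -0.001  0.279]
 [-0.279  0.002 -0.96 ]
 [-0.    -1.    -0.002]] 1.000801738965077
tool shift [-0.5329  0.0006 -0.2362]
```

servo_tool:
  rotation:
    - [0,0,0]
    - [0,0,0]
    - [0,0,0]
    - [0,0,0]
    - [0,0,0]
  translation:
    - [-0.03,0,-0.014]
    - [-0.03,0,-0.014]
    - [-0.03,0,-0.014]
    - [-0.03,0,-0.014]
    - [-0.03,0,-0.014]
  hand: [0,0,0,0,0]

```text
t: 0.6
ee_pos: [0.3135, -0.5378, 0.2306]
eef_rot: [-0.295, 2.071, -2.069]
contact_force: [-0.4, -0.4, -1.1]
gripper_width: 0.145
```

servo_tool:
  rotation:
    - [0,0,0]
    - [0,0,0]
    - [0,0,0]
    - [0,0,0]
    - [0,0,0]
  translation:
    - [-0.035,0,-0.015]
    - [-0.035,0,-0.015]
    - [-0.035,0,-0.015]
    - [-0.035,0,-0.015]
    - [-0.035,0,-0.015]
  hand: [0,0,0,0,0]

```text
t: 1.1
ee_pos: [0.4607, -0.4169, 0.2307]
eef_rot: [-0.295, 2.071, -2.069]
contact_force: [-1.3, -0.6, 0.1]
gripper_width: 0.006
```

servo_tool:
  rotation:
    - [0,0,0]
    - [0,0,0]
    - [0,0,0]
    - [0,0,0]
    - [0,0,0]
  translation:
    - [-0.035,0,-0.015]
    - [-0.035,0,-0.015]
    - [-0.035,0,-0.015]
    - [-0.035,0,-0.015]
    - [-0.02,0,-0.01]
  hand: [0,0,0,0,0]

```text
t: 1.6
ee_pos: [0.5958, -0.3041, 0.2305]
eef_rot: [-0.297, 2.07, -2.068]
contact_force: [0.3, -0.6, -0.5]
gripper_width: 0.0
```

servo_tool:
  rotation:
    - [0,0,0]
    - [0,0,0]
  translation:
    - [0,0,0]
    - [0,0,0]
  hand: [0,0]

```text
t: 1.8
ee_pos: [0.5938, -0.306, 0.2305]
eef_rot: [-0.298, 2.07, -2.069]
contact_force: [-0.0, -0.4, 0.9]
gripper_width: 0.005
```

```bash
python3 s.py .634 -.272 .095
```

```text
1.8 [ 0.5938 -0.306   0.2305] 
 [[-0.96  -0.002  0.28 ]
 [-0.28   0.    -0.96 ]
 [ 0.001 -1.    -0.001]] 0.004685345757829002
tool shift [-0.0483  0.1355 -0.0213]
```

Closing the horizontal gap first, then descending.

servo_tool:
  rotation:
    - [0,0,0]
    - [0,0,0]
    - [0,0,0]
    - [0,0,0]
    - [0,0,0]
  translation:
    - [-0.024,0,-0.011]
    - [-0.024,0,-0.01]
    - [0,0.02,0]
    - [0,0.03,0]
    - [0,0.03,0]
  hand: [0,0,0,0,0]

```text
t: 2.3
ee_pos: [0.6338, -0.2743, 0.1511]
eef_rot: [-0.293, 2.069, -2.072]
contact_force: [-0.2, -0.0, 0.6]
gripper_width: -0.005
```

```bash
python3 s.py .634 -.272 .095; python3 - <<'E'
from rig import *
import cv2
a=grab_frame("top")["pixels"][...,::-1];b=grab_frame("scene")["pixels"][...,::-1]
cv2.imwrite("pics/mid.png",cv2.resize(cv2.hconcat([a[100:260,300:460],b[40:200,60:220]]),None,fx=2.5,fy=2.5))
E
```

```text
2.3 [ 0.6338 -0.2743  0.1511] 
 [[-0.961  0.001  0.278]
 [-0.278 -0.001 -0.961]
 [-0.001 -1.     0.001]] -0.004667467646257972
tool shift [-0.0008  0.0561 -0.0022]
```

```bash
sleep 2
```

```text
(no output)
```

View pics/mid.png

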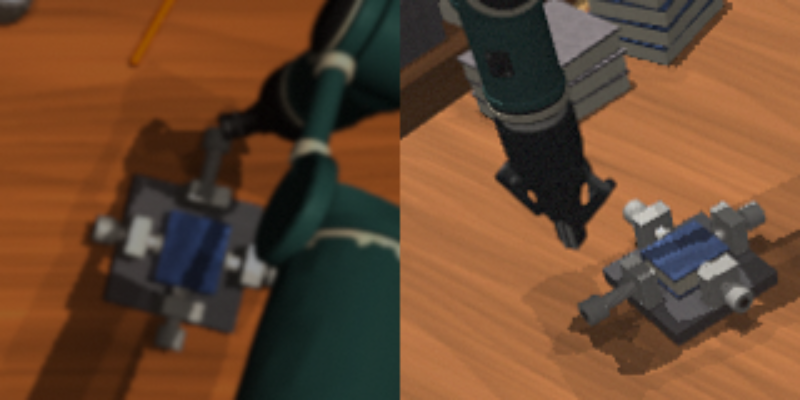

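The fingers are shut. The tip is at about (391,150) in the top view and (128,138) in the scene view. I'll compare those with the projected TCP.

```bash
python3 - <<'E'
from h import *
p=[[.6338,-.2725,.1511],[.6338,-.2725,.061]]
print(proj(load("top"),p),proj(load("scene"),p))
E
```

```text
[[399.3048996  149.8165866 ]
 [388.60305326 154.9034642 ]] [[128.23814143 135.56382819]
 [135.44476397 159.19333726]]
```

The scene view agrees with the projection. In the top view the finger knuckle hides the tip, so it tells me nothing. Descending.

servo_tool:
  rotation:
    - [0,0,0]
    - [0,0,0]
    - [0,0,0]
    - [0,0,0]
    - [0,0,0]
  translation:
    - [0,0.02,-0.002]
    - [0,0.02,0]
    - [0,0.015,0]
    - [0,0,0]
    - [0,0,0]
  hand: [0,0,0,0,0]

```text
t: 2.9
ee_pos: [0.6338, -0.2715, 0.097]
eef_rot: [-0.294, 2.07, -2.07]
contact_force: [-0.2, 0.3, 0.2]
gripper_width: 0.001
```

```bash
python3 s.py .634 -.272 .093;python3 - <<'E'
from rig import *
import cv2
b=grab_frame("scene")["pixels"][...,::-1]
cv2.imwrite("pics/mid2.png",cv2.resize(b[60:200,60:220],None,fx=4,fy=4))
E
```

```text
2.9 [ 0.6338 -0.2715  0.097 ] 
 [[-0.96   0.     0.278]
 [-0.278 -0.    -0.96 ]
 [-0.    -1.     0.   ]] 0.0006976334921627152
tool shift [-0.0001  0.004   0.0005]
```

```bash
sleep 2
```

```text
(no output)
```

View pics/mid2.png

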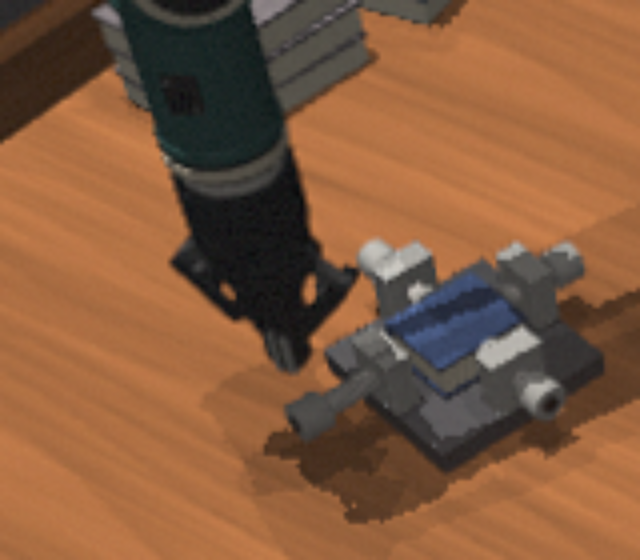

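The tip, at zoomed (290,370), hangs about 3 cm over the backed-out head. The measured top point projects to zoomed (302,397), which lands on the head. Lowering 4 mm and holding.

servo_tool:
  rotation:
    - [0,0,0]
    - [0,0,0]
    - [0,0,0]
    - [0,0,0]
    - [0,0,0]
  translation:
    - [0,0.004,0]
    - [0,0,0]
    - [0,0,0]
    - [0,0,0]
    - [0,0,0]
  hand: [0,0,0,0,0]

```text
t: 3.45
ee_pos: [0.6339, -0.2709, 0.0925]
eef_rot: [-0.294, 2.069, -2.07]
contact_force: [0.8, 0.2, 0.4]
gripper_width: 0.0
```

servo_tool:
  rotation:
    - [0,0,0]
    - [0,0,0]
    - [0,0,0]
    - [0,0,0]
    - [0,0,0]
  translation:
    - [0,0,0]
    - [0,0,0]
    - [0,0,0]
    - [0,0,0]
    - [0,0,0]
  hand: [0,0,0,0,0]

```text
t: 3.95
ee_pos: [0.6337, -0.2709, 0.0923]
eef_rot: [-0.295, 2.07, -2.07]
contact_force: [0.4, -0.1, -0.1]
gripper_width: -0.001
```

servo_tool:
  rotation:
    - [0,0,0]
    - [0,0,0]
    - [0,0,0]
    - [0,0,0]
    - [0,0,0]
  translation:
    - [0,0,0]
    - [0,0,0]
    - [0,0,0]
    - [0,0,0]
    - [0,0,0]
  hand: [0,0,0,0,0]

```text
t: 4.45
ee_pos: [0.6338, -0.2709, 0.0923]
eef_rot: [-0.295, 2.07, -2.07]
contact_force: [0.0, -0.1, 0.3]
gripper_width: 0.002
```

servo_tool:
  rotation:
    - [0,0,0]
    - [0,0,0]
    - [0,0,0]
    - [0,0,0]
    - [0,0,0]
  translation:
    - [0,0,0]
    - [0,0,0]
    - [0,0,0]
    - [0,0,0]
    - [0,0,0]
  hand: [0,0,0,0,0]

```text
t: 4.95
ee_pos: [0.6338, -0.2709, 0.0923]
eef_rot: [-0.295, 2.07, -2.07]
contact_force: [-0.5, -0.5, -0.8]
gripper_width: 0.003
```

servo_tool:
  rotation:
    - [0,0,0]
    - [0,0,0]
    - [0,0,0]
    - [0,0,0]
    - [0,0,0]
  translation:
    - [0,0,0]
    - [0,0,0]
    - [0,0,0]
    - [0,0,0]
    - [0,0,0]
  hand: [0,0,0,0,0]

```text
t: 5.45
ee_pos: [0.6338, -0.2709, 0.0923]
eef_rot: [-0.295, 2.07, -2.07]
contact_force: [-0.2, -0.9, 0.2]
gripper_width: 0.0
```

servo_tool:
  rotation:
    - [0,0,0]
    - [0,0,0]
    - [0,0,0]
    - [0,0,0]
    - [0,0,0]
  translation:
    - [0,0,0]
    - [0,0,0]
    - [0,0,0]
    - [0,0,0]
    - [0,0,0]
  hand: [0,0,0,0,0]

```text
t: 5.95
ee_pos: [0.6337, -0.2709, 0.0923]
eef_rot: [-0.295, 2.07, -2.07]
contact_force: [0.3, -0.8, 0.6]
gripper_width: -0.002
```

servo_tool:
  rotation:
    - [0,0,0]
    - [0,0,0]
    - [0,0,0]
    - [0,0,0]
    - [0,0,0]
  translation:
    - [0,0,0]
    - [0,0,0]
    - [0,0,0]
    - [0,0,0]
    - [0,0,0]
  hand: [0,0,0,0,0]

```text
t: 6.45
ee_pos: [0.6338, -0.2709, 0.0923]
eef_rot: [-0.295, 2.07, -2.07]
contact_force: [-0.3, -0.3, 0.7]
gripper_width: -0.003
```

servo_tool:
  rotation:
    - [0,0,0]
    - [0,0,0]
    - [0,0,0]
    - [0,0,0]
    - [0,0,0]
  translation:
    - [0,-0.03,0]
    - [0,-0.03,0]
    - [0,-0.03,0]
    - [0,-0.03,0]
    - [0,-0.02,0]
  hand: [0,0,0,0,0]

```text
t: 6.95
ee_pos: [0.6346, -0.2713, 0.2354]
eef_rot: [-0.291, 2.067, -2.071]
contact_force: [-0.1, 0.1, 0.6]
gripper_width: 0.004
```

```bash
python3 s.py .444 .0685 .23
```

```text
6.95 [ 0.6346 -0.2713  0.2354] 
 [[-0.96   0.003  0.279]
 [-0.279 -0.002 -0.96 ]
 [-0.003 -1.     0.002]] 0.003892473053157769
tool shift [ 0.0882  0.0043 -0.3795]
```

servo_tool:
  rotation:
    - [0,0,0]
    - [0,0,0]
    - [0,0,0]
    - [0,0,0]
    - [0,0,0]
  translation:
    - [0.006,0,-0.025]
    - [0.007,0,-0.03]
    - [0.007,0,-0.03]
    - [0.007,0,-0.03]
    - [0.007,0,-0.03]
  hand: [0,0,0,0,0]

```text
t: 7.45
ee_pos: [0.5599, -0.1402, 0.2323]
eef_rot: [-0.294, 2.07, -2.07]
contact_force: [1.1, -0.5, 0.6]
gripper_width: -0.001
```

servo_tool:
  rotation:
    - [0,0,0]
    - [0,0,0]
    - [0,0,0]
    - [0,0,0]
    - [0,0,0]
  translation:
    - [0.007,0,-0.03]
    - [0.007,0,-0.03]
    - [0.007,0,-0.03]
    - [0.007,0,-0.03]
    - [0.007,0,-0.03]
  hand: [0,0,0,0,0]

```text
t: 7.95
ee_pos: [0.4844, -0.0059, 0.2324]
eef_rot: [-0.294, 2.07, -2.07]
contact_force: [1.0, -0.3, 0.1]
gripper_width: 0.001
```

servo_tool:
  rotation:
    - [0,0,0]
    - [0,0,0]
    - [0,0,0]
    - [0,0,0]
    - [0,0,0]
  translation:
    - [0.007,0,-0.03]
    - [0.007,0,-0.03]
    - [0,0,0]
    - [0,0,0]
    - [0,0,0]
  hand: [0,0,0,0,0]

```text
t: 8.45
ee_pos: [0.4555, 0.0463, 0.2325]
eef_rot: [-0.294, 2.069, -2.07]
contact_force: [-0.6, -0.5, -0.1]
gripper_width: 0.002
```

```bash
python3 s.py .444 .0685 .044
```

```text
8.45 [0.4555 0.0463 0.2325] 
 [[-0.96   0.001  0.279]
 [-0.279 -0.    -0.96 ]
 [-0.001 -1.     0.001]] 0.001863214045325316
tool shift [ 0.005   0.1885 -0.0246]
```

servo_tool:
  rotation:
    - [0,0,0]
    - [0,0,0]
    - [0,0,0]
    - [0,0,0]
    - [0,0,0]
  translation:
    - [0.005,0,-0.025]
    - [0,0.03,0]
    - [0,0.03,0]
    - [0,0.03,0]
    - [0,0.02,0]
  hand: [0,0,0,0,0]

```text
t: 8.95
ee_pos: [0.4426, 0.0684, 0.1201]
eef_rot: [-0.296, 2.072, -2.072]
contact_force: [-1.1, -0.1, 0.1]
gripper_width: 0.003
```

```bash
python3 s.py .444 .0685 .044;python3 - <<'E'
from rig import *
import cv2
b=grab_frame("scene")["pixels"][...,::-1]
cv2.imwrite("pics/key.png",cv2.resize(b[90:240,200:350],None,fx=4,fy=4))
from h import *
p=[[.444,.0685,.119],[.444,.0685,.012]];print((proj(load("scene"),p)-[200,90])*4)
E
```

```text
8.95 [0.4426 0.0684 0.1201] 
 [[-0.961 -0.002  0.278]
 [-0.278 -0.    -0.961]
 [ 0.002 -1.    -0.   ]] 0.0033350712136473787
tool shift [-0.0016  0.0761  0.0003]
[[298.3047497  231.84536188]
 [296.58906584 338.96263158]]
```

```bash
sleep 2
```

```text
(no output)
```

View pics/key.png

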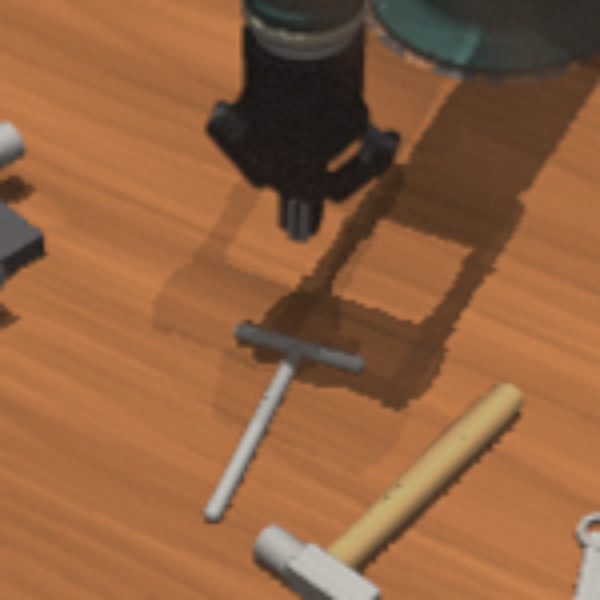

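The tip is at zoomed (299,235), directly above the T joint at about (299,346). My measured joint projects to (297,339), within 2 native pixels. Descending and holding.

servo_tool:
  rotation:
    - [0,0,0]
    - [0,0,0]
    - [0,0,0]
    - [0,0,0]
    - [0,0,0]
  translation:
    - [-0.002,0.03,0]
    - [0,0.025,0]
    - [0,0.02,0]
    - [0,0,0]
    - [0,0,0]
  hand: [0,0,0,0,0]

```text
t: 9.5
ee_pos: [0.4458, 0.0695, 0.0478]
eef_rot: [-0.294, 2.07, -2.071]
contact_force: [0.3, -0.7, 0.7]
gripper_width: -0.001
```

servo_tool:
  rotation:
    - [0,0,0]
    - [0,0,0]
    - [0,0,0]
    - [0,0,0]
    - [0,0,0]
  translation:
    - [0,0,0]
    - [0,0,0]
    - [0,0,0]
    - [0,0,0]
    - [0,0,0]
  hand: [0,0,0,0,0]

```text
t: 10.0
ee_pos: [0.4454, 0.0701, 0.0477]
eef_rot: [-0.294, 2.069, -2.069]
contact_force: [-0.3, 0.0, -1.2]
gripper_width: 0.003
```

servo_tool:
  rotation:
    - [0,0,0]
    - [0,0,0]
    - [0,0,0]
    - [0,0,0]
    - [0,0,0]
  translation:
    - [0,0,0]
    - [0,0,0]
    - [0,0,0]
    - [0,0,0]
    - [0,0,0]
  hand: [0,0,0,0,0]

```text
t: 10.5
ee_pos: [0.4451, 0.07, 0.0472]
eef_rot: [-0.295, 2.07, -2.07]
contact_force: [0.5, -0.2, -0.9]
gripper_width: 0.0
```

servo_tool:
  rotation:
    - [0,0,0]
    - [0,0,0]
    - [0,0,0]
    - [0,0,0]
    - [0,0,0]
  translation:
    - [0,0,0]
    - [0,0,0]
    - [0,0,0]
    - [0,0,0]
    - [0,0,0]
  hand: [0,0,0,0,0]

```text
t: 11.0
ee_pos: [0.4452, 0.07, 0.0473]
eef_rot: [-0.295, 2.07, -2.07]
contact_force: [-0.0, 0.8, -0.4]
gripper_width: -0.004
```

servo_tool:
  rotation:
    - [0,0,0]
    - [0,0,0]
    - [0,0,0]
    - [0,0,0]
    - [0,0,0]
  translation:
    - [0,0,0]
    - [0,0,0]
    - [0,0,0]
    - [0,0,0]
    - [0,0,0]
  hand: [0,0,0,0,0]

```text
t: 11.5
ee_pos: [0.4451, 0.07, 0.0473]
eef_rot: [-0.295, 2.07, -2.07]
contact_force: [-0.9, -0.8, -0.1]
gripper_width: -0.001
```

servo_tool:
  rotation:
    - [0,0,0]
    - [0,0,0]
    - [0,0,0]
    - [0,0,0]
    - [0,0,0]
  translation:
    - [0,0,0]
    - [0,0,0]
    - [0,0,0]
    - [0,0,0]
    - [0,0,0]
  hand: [0,0,0,0,0]

```text
t: 12.0
ee_pos: [0.4452, 0.07, 0.0473]
eef_rot: [-0.295, 2.07, -2.07]
contact_force: [0.0, -1.3, 0.6]
gripper_width: -0.005
```

servo_tool:
  rotation:
    - [0,0,0]
    - [0,0,0]
    - [0,0,0]
    - [0,0,0]
    - [0,0,0]
  translation:
    - [0,0,0]
    - [0,0,0]
    - [0,0,0]
    - [0,0,0]
    - [0,0,0]
  hand: [0,0,0,0,0]

```text
t: 12.5
ee_pos: [0.4451, 0.07, 0.0473]
eef_rot: [-0.295, 2.07, -2.07]
contact_force: [0.0, 0.2, -0.2]
gripper_width: -0.002
```

servo_tool:
  rotation:
    - [0,0,0]
    - [0,0,0]
    - [0,0,0]
    - [0,0,0]
    - [0,0,0]
  translation:
    - [0,0,0]
    - [0,0,0]
    - [0,0,0]
    - [0,0,0]
    - [0,0,0]
  hand: [0,0,0,0,0]

```text
t: 13.0
ee_pos: [0.4452, 0.07, 0.0473]
eef_rot: [-0.295, 2.07, -2.07]
contact_force: [0.5, -0.3, 0.2]
gripper_width: -0.001
```

```bash
python3 s.py .444 .0685 .044;python3 - <<'E'
from rig import *
import cv2
b=grab_frame("scene")["pixels"][...,::-1]
cv2.imwrite("pics/key2.png",cv2.resize(b[90:240,200:350],None,fx=4,fy=4))
E
```

```text
13.0 [0.4452 0.07   0.0473] 
 [[-0.96  -0.     0.279]
 [-0.279  0.    -0.96 ]
 [-0.    -1.    -0.   ]] -0.0006343295141961996
tool shift [0.0015 0.0033 0.0011]
```

```bash
sleep 2
```

```text
(no output)
```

View pics/key2.png

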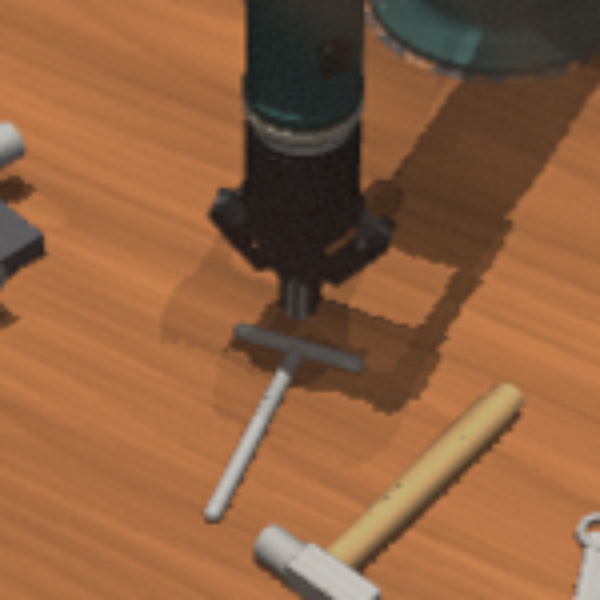

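The tip, at zoomed (300,315), hangs about 35 mm over the joint at (299,346), and the key hasn't moved. Handing in.

```bash
python3 - <<'E'
from rig import *
print(job_done())
s=get_state();print(s["t"],s["ee_pos"])
E
```

```text
the job is handed in; nothing more can be done
None
the job is handed in; nothing more can be done
```

I pointed the shut fingertips at the backed-out screw, then at the T-key's handle joint, and handed in while still pointing at it. I got no verdict back.

- **Screw:** I held about 31 mm over its head for just over 3 s. The TCP was at (0.634, -0.271, 0.092), against a measured point of (0.634, -0.272, 0.061).
- **T-key:** I rose to 0.23 m, crossed over, and held about 35 mm over the joint for 3.5 s before handing in. The TCP was at (0.445, 0.070, 0.047), against a measured point of (0.444, 0.0685, 0.012).
- **Contact:** The force readings stayed at noise level, about 1 N or less per axis with a few values up to 1.3 N. That noise is above the 0.3 N limit, so the reading alone can't rule out a touch. The pictures showed clear gaps.
- **Loose things:** In the last scene crop, the key looked exactly as it had before the descent. I did not measure the other loose things again at the end.
- **Measurement agreement:**
  - The two cameras agreed to about 3 mm on the joint and 5 mm on the clamp centre, slightly more than the calibration's 2 mm but well inside the 22 mm tolerance.
  - The screw-head spacings matched the given sizes to about 4 mm.
  - In the top view a finger knuckle hid the fingertips, so I checked the pointing only in the scene view.

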